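Fit the battery pack into the rover's sprung battery bay

TASK

Fit the blue battery pack into the battery bay on the rover: lean it and tuck its contact end (yellow band) under the bay's red lip, gently up against the stop, then press the other end down until the orange latch springs back over it and the pack lies flat and fully home. Then take the hand away. Leave the grey pack and everything else on the desk where it is.

Things in the scene. Friction and masses are not known exactly. Their poses are not given: they have to be found in the camera images.
- pack: Blue hard-case battery pack, a block 110 mm long (its x) x 46 mm wide (its y) x 28 mm thick (its z, up as it lies), about 0.26 kg (varies by 25 percent). Origin: centre of its underside. The contact end, or toe (two brass contacts, yellow band across the top), is the -x end; the +x end is the heel. It starts lying flat on the desk.
- pack_toe (a point): Centre of the pack's contact-end face: 55 mm from the pack's origin along its -x, 14 mm above its underside. Axes as the pack's.
- pack_heel (a point): Centre of the pack's heel face: 55 mm from the pack's origin along its +x, 14 mm above its underside. Axes as the pack's.
- rover: Four-wheeled rover of aluminium channel, fixed to the desk: 300 mm long (x), 276 mm wide over the wheels, wheel tops at 96 mm. Origin: on the desk under the mid point of its battery bay; z up, x from the bay's lip to its latch (away from the arm, within 20 degrees). The circuit board beyond the lip reaches 85 mm above the desk, the modules beyond the latch 94 mm.
- bay_seat (a point): Where the seated pack's origin lies (axes alike, contact end towards -x) when the bay's tray is in the middle of its slots: on the bay floor, 72 mm above the desk; axes as the rover's. The tray, with lip and latch, is clamped in slots up to 8 mm either way along x, for balance. Where is not reported: look, or feel for the toe stop. y and z are exact.
- bay_toe (a point): Where pack_toe lies when home, tray in mid slot: 55 mm along -x from bay_seat, 14 mm up. Here, in mm from bay_seat with the tray in mid slot: the red toe stop faces the bay at x = -56; its lip (5 thick, 66 wide) overhangs from x = -56 to -46, underside 33 above the floor, so the toe must go in leaning; cheeks, 51 apart and 38 high, close the sides from x = -56 to -36.
- bay_heel (a point): Where pack_heel lies when home, tray in mid slot: 55 mm along +x from bay_seat, 14 mm up. Low red guides (12 mm high, 51 mm apart) stand at x = 36 to 52. From x = -36 to 36 the sides are open for 75 mm: fingers can straddle the pack. Tucked in up to the stop and let go, the pack stays leaning about 24 degrees, its heel's lower edge on the latch's ramp.
- latch (a joint): Angle (rad) of the orange spring latch, 26 mm wide, at the heel: 0 closed, growing to 0.45 as it swings out. Tray in mid slot: its nose overhangs the bay to x = 50 (underside 31 mm above the floor); above it a slick ramp rises at 65 degrees to x = 58, 49 mm up, then a tab to x = 72. A heel pushed down the ramp with 6 to 12 N opens it to 0.2; it springs back once the heel is on the floor.
- spare: Grey battery pack of the same size, lying on the desk about 15 cm from the blue one; leave it alone. Origin and axes as the blue pack's.
- mug: Red mug, 82 mm across and 95 mm high, standing on the desk beyond the packs. Origin: centre of its underside.
- transmitter: White and red radio transmitter with two sticks, 105 x 150 mm, 60 mm high, lying on the desk. Origin: centre of its underside.
- multimeter: Yellow and black multimeter, 165 x 80 mm, 47 mm high, lying on the desk. Origin: centre of its underside.
- screwdriver: Screwdriver 190 mm long lying on the desk between the arm and the packs.
- pliers: Long-nose pliers about 160 mm long, 12 mm high, lying on the desk at the right of the rover.
- notebook: Ring-bound notebook, 148 x 210 mm, 15 mm high, lying on the desk at the left of the arm. Origin: centre of its underside.
There are look-alikes about, which are no part of the job. Of the things that look like the pack, take the one that is farthest from the robot's base at the start.

How it is judged:
By the outcome, as a careful person would: the job done as asked, in the order asked, and still so for the second after the job is handed in, with the robot touching nothing.
It also fails if it takes over 61 s, if anything falls off the work surface, if the arm or the gripper's body presses on something with over 40 N, if the wrist force passes 120 N, or if a joint passes its speed limit or range.

ROBOT

A 6-joint arm with a two-finger parallel gripper is mounted at the origin on the work surface. World frame = base frame: x ahead of the robot, y to its left, z up, the work surface at z = 0. Lengths are in mm, angles in rad, forces in N, time in s.
With the tool pointing down it reaches from about 150 to 775 mm from the base axis. Payload 6.1 kg.
Tool frame: the origin (TCP) lies at the very end of the fingers, on their centre line; the grasp point (between the pads) lies 19 mm behind it; z points along the fingers, y is the line along which they close (so a half turn about z gives the same grasp; the last joint's range is limited). The gripper opens to 85 mm and grips with 20 to 120 N. Pads are 22 mm wide; open, the fingers measure 114 mm over their backs; the gripper's body (76 mm by 85 mm) begins 54 mm behind the grasp point. The pads swing forward as they close: fully open they stand 13 mm farther back than shut.
Start: joints at [-1.206, 0.126, -0.04, 1.405, 0, 1.571], TCP at [187.293, -490.438, 231.295] pointing down, gripper open.
Joint ranges: [-2.72, 2.72], [-0.95, 1.95], [-1.27, 1.35], [-1.78, 2.02], [-1.46, 1.47], [-3.14, 3.14]. Speed limits (rad/s): [2.39, 2.39, 3.01, 3.14, 3.14, 3.14].

INTERFACE

Orientations are given as a unit quaternion [x, y, z, w].
In Python, from plant import env, eyes, ticket gives the robot as it stands.
- The arm moves only by the tool arm_command, never from a script. Its argument "targets" is a list of rows, each a list of 3 entries, a list of its own where there are three numbers: the finger opening in mm, from 0 to 85.4, then the shift along the tool's x, y, z in mm, then the turn, a rotation vector about the tool's x, y, z in degrees. A call has 1 to 12 rows; each row shifts and turns the commanded pose from where the row before left it, along the tool's axes as they then stand; what a row does not reach is not made up. A row lasts 1/10 s, in which the tool goes at most 50 mm and 8.59 degrees, less where a joint would pass 70% of its speed; a pose out of reach is approached as far as the arm can. A call is refused whole if a number of a shift passes 50 or a number of a turn 8.59, either way. A call with a gripper value outside its range is refused whole. The fingers move at their own pace and stop on an object; "grip_force" is the grip in N (left out, the last holds). Time passes only in rows, so rows that do not move let the fingers close. It gives the time, the measured TCP pose, the force, the opening and the grip force at its end, in the units of the state.
- env.get_obs(): the state, without advancing time (a new reading comes with each control period).
- eyes.read_camera(name): name is "side" or "top"; returns a dict with "frame" (384x512x3 uint8, red, green, blue), "camera_matrix" (3x3 intrinsics, pixels), "R" (3x3) and "t" (3): a world point X has camera coordinates R X + t. Camera axes: x right, y down, z forward; pixel columns grow to the right and rows downward; lengths in mm; the calibration is good to about 2 mm. A picture is of the moment at which its call begins. There is no depth.
- ticket.close_job(): hands the job in; it is judged then, once.
The state is a dict: "time": time; "joints": joint angles; "joint_velocities": joint speeds; "joint_efforts": joint torques, N m; "tool_pos": TCP position; "eef_rot": TCP orientation; "contact_force": force on the tool from outside, world axes, zero at the start; "moment": the same for the moment, N m; "width": finger opening in mm; "finger_force": force on a finger pad.
Only numpy, scipy, OpenCV 4.12 (cv2) and the standard library are available. Lean on these libraries where they do the work, as an engineer would, in place of code of your own. Each camera call takes 0.05 s, during which the arm holds its last target. There are 200 camera calls.

## Working session

There is one attempt and no reset: what is moved stays moved. The work goes in short steps, Python scripts to look and compute and a tool call to move; the robot and the scene stay as the last step left them, time stands still between calls to the robot, and variables do not carry over. Pictures are saved under pics/ and viewed, at most 10 in all, crops included, and the job is handed in when it is done.

Besides the shell and the picture viewer there is one more tool, called after "Call:" by a JSON object that holds its "api" and its "payload", one argument or row to a line. arm_command: Moves the arm, as the interface text tells. Its arguments: {"type":"object","properties":{"targets":{"type":"array"},"grip_force":{"type":"number"}},"required":["targets"]}

```bash
mkdir -p pics; ls
python3 - <<'E'
from plant import env, eyes
import cv2
o=env.get_obs();print({k:o[k] for k in('time','tool_pos','eef_rot','contact_force','width')})
for n in('top','side'):
    c=eyes.read_camera(n);cv2.imwrite(f'pics/{n}0.png',c['frame'][:,:,::-1]);print(n,c['camera_matrix'],c['R'],c['t'])
E
```

```text
pics
{'time': 0.0, 'tool_pos': array([ 187.15818979, -490.07253149,  230.52755516]), 'eef_rot': array([ 9.83408394e-01,  1.81403721e-01, -1.25597837e-04, -7.78147235e-04]), 'contact_force': array([0.24667662, 0.13717349, 0.06172991]), 'width': 85.48640628834569}
top [[393.15156057   0.         247.73745437]
 [  0.         393.15156057 195.65617279]
 [  0.           0.           1.        ]] [[-0.01811826 -0.9998014  -0.0082995 ]
 [-0.99511097  0.01883806 -0.09694995]
 [ 0.09708704  0.00650236 -0.99525465]] [  -3.9522585   530.57099061 1229.5837114 ]
side [[435.07485691   0.         251.69040377]
 [  0.         435.07485691 192.17085419]
 [  0.           0.           1.        ]] [[ 0.99588141 -0.08829171 -0.02061028]
 [-0.07605333 -0.68975903 -0.72003359]
 [ 0.04935687  0.71863555 -0.69363308]] [-519.74084446   92.97848902 1534.00470645]
```

View pics/top0.png

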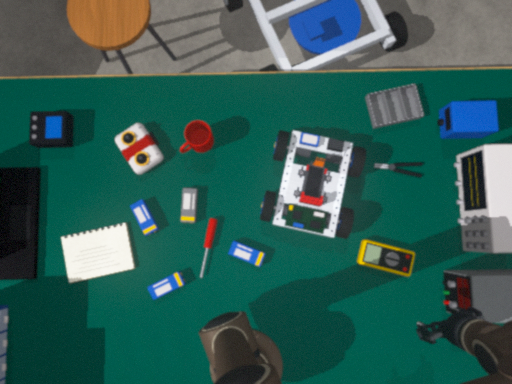

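View pics/side0.png

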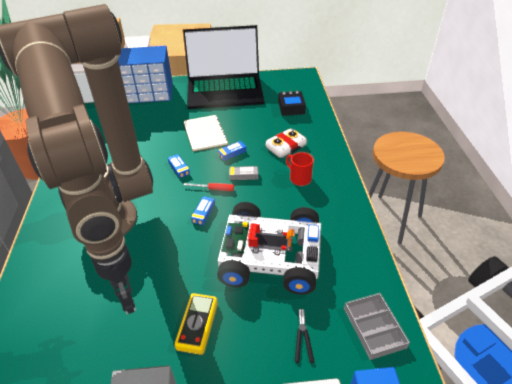

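Top: blue packs at (145,217), (166,286) and (246,253), grey spare at (189,205), rover around (314,185) with its red lip near (312,198) and orange latch near (319,160). The farthest blue pack looks like (145,217). Next I measure these.

```bash
cat > h.py <<'E'
import numpy as np, cv2
from plant import env, eyes
def plane(c,uv,z):
    uv=np.atleast_2d(uv).astype(float)
    d=np.c_[uv,np.ones(len(uv))]@np.linalg.inv(c['camera_matrix']).T@c['R']
    o=-c['R'].T@c['t']
    return o+d*((z-o[2])/d[:,2])[:,None]
def proj(c,X):
    p=(np.atleast_2d(X)@c['R'].T+c['t'])@c['camera_matrix'].T
    return p[:,:2]/p[:,2:]
def blobs(m,amin=15):
    n,l,s,ce=cv2.connectedComponentsWithStats(m.astype(np.uint8),connectivity=8)
    return [(s[i,4],ce[i],s[i,:4],l==i) for i in range(1,n) if s[i,4]>=amin]
def hsv(c): return cv2.cvtColor(c['frame'],cv2.COLOR_RGB2HSV).astype(int)
E
python3 - <<'E'
from h import *
c=eyes.read_camera('top');h=hsv(c);H,S,V=h[...,0],h[...,1],h[...,2]
for nm,m in dict(blue=(H>105)&(H<130)&(S>120)&(V>60),yel=(H>20)&(H<35)&(S>100)&(V>110),red=((H<6)|(H>174))&(S>150)&(V>70),org=(H>=7)&(H<=17)&(S>150)&(V>120)).items():
    m=m.copy();m[:80]=0
    z=dict(blue=28,yel=28,red=110,org=121)[nm]
    for a,ce,bb,mm in blobs(m,6):
        q=plane(c,ce,z)[0]
        if np.hypot(*q[:2])<1000: print(nm,a,ce.round(1),bb,q.round(1),round(np.hypot(*q[:2])))
f=c['frame'][:,:,::-1]
a=cv2.resize(f[190:245,120:205],None,fx=5,fy=5,interpolation=3);b=cv2.resize(f[125:240,258:368],None,fx=5,fy=5,interpolation=3)
W=np.zeros((575,a.shape[1]+550-200,3),np.uint8);W[:275,:425]=a;b=b[:,50:-125];W[:,425:425+b.shape[1]]=b
s=eyes.read_camera('side');cv2.imwrite('pics/side1.png',s['frame'][:,:,::-1])
W[275:575,0:425]=cv2.resize(s['frame'][200:295,215:335,::-1],(425,300),interpolation=3)
cv2.imwrite('pics/crop1.png',W);print(W.shape)
E
```

```text
blue 287 [ 53.3 126.5] [ 44 115  19  24] [768.3 615.1  28. ] 984
blue 26 [302.9 139.7] [300 132  11  13] [ 708.2 -195.1   28. ] 735
blue 9 [317.8 137.4] [316 135   4   7] [ 714.7 -243.4   28. ] 755
blue 10 [315.3 144.7] [312 143   6   4] [ 691.1 -234.5   28. ] 730
blue 11 [352.5 155.8] [352 153   2   7] [ 652.4 -352.4   28. ] 741
blue 9 [351.1 163.8] [350 162   3   5] [ 626.6 -347.    28. ] 716
blue 233 [143.4 214.5] [131 200  26  30] [476.4 319.1  28. ] 573
blue 43 [297.9 224.9] [293 223  11   5] [ 434.3 -170.7   28. ] 467
blue 14 [153.6 230.4] [150 228   8   5] [425.2 286.3  28. ] 513
blue 217 [244.3 251.8] [229 241  31  23] [3.532e+02 2.000e-01 2.800e+01] 353
blue 195 [164.  286.3] [148 275  31  24] [250.9 252.9  28. ] 356
blue 16 [182.1 279.5] [180 275   5  10] [270.7 196.3  28. ] 334
blue 19 [  2.5 306.9] [  0 306   7   4] [196.1 756.9  28. ] 782
blue 6 [  2.5 331.2] [  0 330   6   3] [122.7 753.8  28. ] 764
blue 6 [  2.5 354.7] [  0 353   6   4] [ 52.2 750.8  28. ] 753
yel 28 [290.5 207.1] [288 205   6   6] [ 491.1 -148.9   28. ] 513
yel 65 [187.1 218.1] [180 216  15   5] [462.
[... 780 characters left out ...]
7.3  110. ] 555
red 35 [459.3 282.2] [457 278   5   9] [ 258.2 -623.8  110. ] 675
red 26 [464.8 283.2] [463 279   5   9] [ 255.  -639.5  110. ] 689
red 47 [460.6 300.8] [459 295   5  13] [ 205.3 -623.9  110. ] 657
red 41 [466.8 302.5] [465 298   5  11] [ 200.4 -641.1  110. ] 672
red 22 [446.1 301.9] [444 300   5   5] [ 202.9 -581.8  110. ] 616
org 10 [132.3 143.8] [129 142   7   4] [683.7 328.5 121. ] 759
org 14 [136.8 152.6] [134 151   8   5] [656.5 314.8 121. ] 728
org 71 [318.9 162.4] [313 158  12   9] [ 616.5 -227.4  121. ] 657Traceback (most recent call last):
  File "<stdin>", line 11, in <module>
ValueError: could not broadcast input array from shape (575,375,3) into shape (575,350,3)
```

Run:
```python
from h import *
c=eyes.read_camera('top');h=hsv(c);H,S,V=h[...,0],h[...,1],h[...,2]
print('cam',-c['R'].T@c['t'])
m=~((H>60)&(H<100)&(S>60));m=m.astype(np.uint8)
k=np.zeros_like(m);k[195:240,125:165]=1;m&=k
a,ce,bb,mm=max(blobs(m),key=lambda b:b[0])
p=np.argwhere(mm)[:,::-1]
for z in(28,):
    q=plane(c,p,z)[:,:2].astype(np.float32);r=cv2.minAreaRect(q);print(z,a,r)
f=c['frame'][:,:,::-1]
A=cv2.resize(f[190:245,120:205],None,fx=5,fy=5,interpolation=3);B=cv2.resize(f[140:215,280:350],None,fx=5,fy=5,interpolation=3)
W=np.zeros((575,780,3),np.uint8);W[:275,:425]=A;W[:375,425:775]=B
s=eyes.read_camera('side');print('scam',-s['R'].T@s['t'])
W[275:575,0:425]=cv2.resize(s['frame'][205:275,225:325,::-1],(425,300),interpolation=3)
cv2.imwrite('pics/crop1.png',W)
hs=hsv(s);H,S,V=hs[...,0],hs[...,1],hs[...,2]
for nm,m in dict(red=((H<6)|(H>174))&(S>150)&(V>70),org=(H>=7)&(H<=17)&(S>150)&(V>120)).items():
    for a,ce,bb,mm in blobs(m,6):
        if 215<ce[0]<330 and 200<ce[1]<300: print(nm,a,ce,bb)
```

```text
cam [ 408.52875915  -21.94159771 1275.15493921]
28 581 ((468.1514587402344, 317.7039489746094), (115.01472473144531, 52.09529113769531), 26.643653869628906)
scam [  448.95790611 -1084.14637045  1120.27203403]
red 191 [253.44502618 235.04188482] [249 224  11  23]
red 9 [284.33333333 233.77777778] [283 233   4   3]
red 21 [283.14285714 247.        ] [281 245   5   5]
org 76 [289.36842105 236.09210526] [286 229   8  18]
```

View pics/crop1.png

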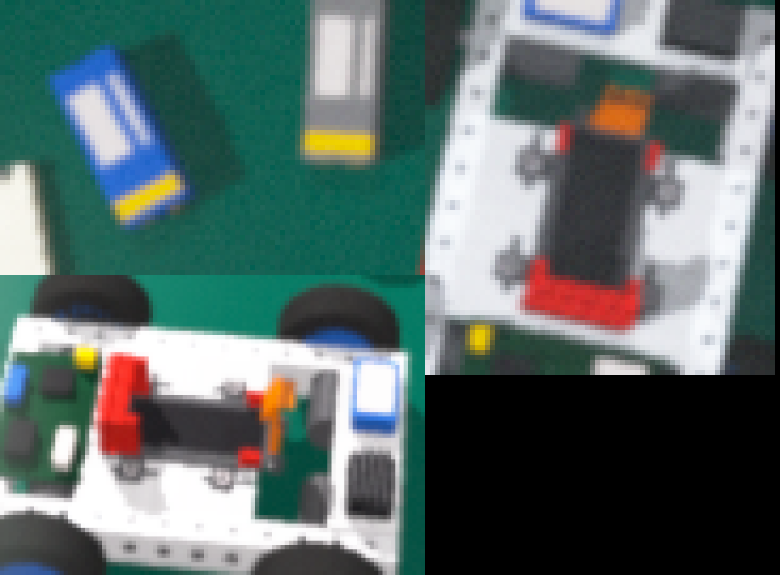

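The pack is at about (470,320) with a yaw of about 26° and its toe towards the arm. The rover's lip centre is near (508,-201) and its latch near (616,-227), so its yaw is about -13°. Setting out towards the pack.

Call:
{"api": "arm_command", "payload": {
  "targets": [
    [85,[31,-36,0],[0,0,0]],
    [85,[31,-36,0],[0,0,0]],
    [85,[31,-36,0],[0,0,0]],
    [85,[31,-36,0],[0,0,0]],
    [85,[31,-36,0],[0,0,0]],
    [85,[31,-36,0],[0,0,0]],
    [85,[31,-36,0],[0,0,0]],
    [85,[31,-36,0],[0,0,0]],
    [85,[31,-36,0],[0,0,0]],
    [85,[31,-36,0],[0,0,0]],
    [85,[31,-36,0],[0,0,0]],
    [85,[31,-36,0],[0,0,0]]
  ],
  "grip_force": 40
}}

```text
time: 1.45
tool_pos: [380.8, 47.9, 231.6]
eef_rot: [0.983, 0.182, 0.001, 0.0]
contact_force: [1.1, -1.3, 0.2]
width: 85.2
finger_force: 0.0
```

```bash
cat >> h.py <<'E'
from scipy.spatial.transform import Rotation as Ro
def togo(P,R):
    "shift (current tool axes) and turn (rotvec deg, tool axes) to world pose P,R"
    o=env.get_obs();T=Ro.from_quat(o['eef_rot'])
    print('t',round(o['time'],2),'pos',np.round(o['tool_pos'],1),'F',np.round(o['contact_force'],1),'w',round(o['width'],1))
    print('shift',T.inv().apply(np.array(P)-o['tool_pos']).round(1),'turn',np.degrees((T.inv()*R).as_rotvec()).round(2))
def tool(yaw,tilt=0):
    "tool x along yaw (deg), raised by tilt (deg) with the pack's heel"
    return Ro.from_euler('Z',yaw,degrees=True)*Ro.from_euler('Y',-tilt,degrees=True)*Ro.from_euler('X',180,degrees=True)
E
python3 -c "
from h import *
togo([470,320,120],tool(26))"
```

```text
t 1.45 pos [380.8  47.9 231.6] F [ 1.1 -1.3  0.2] w 85.2
shift [ 180.4 -222.3  111.6] turn [ 0.03 -0.05 -5.07]
```

Call:
{"api": "arm_command", "payload": {
  "targets": [
    [85,[25.8,-31.8,14],[0,0,0]],
    [85,[25.8,-31.8,16],[0,0,0]],
    [85,[25.8,-31.8,16],[0,0,0]],
    [85,[25.8,-31.8,16],[0,0,0]],
    [85,[25.8,-31.8,16],[0,0,0]],
    [85,[25.8,-31.8,16],[0,0,0]],
    [85,[25.6,-31.5,16],[0,0,0]],
    [85,[0,0,0],[0,0,-5]],
    [85,[0,0,0],[0,0,0]]
  ]
}}

```text
time: 2.35
tool_pos: [490.5, 260.5, 122.7]
eef_rot: [0.962, 0.271, -0.006, -0.025]
contact_force: [0.5, 0.3, -0.3]
width: 85.3
finger_force: 0.0
```

Run:
```python
from h import *
c=eyes.read_camera('top');s=eyes.read_camera('side')
f=lambda c,X:cv2.resize(c['frame'][X[1]:X[1]+75,X[0]:X[0]+75,::-1],(390,390),interpolation=3)
print([proj(k,[[470,320,28]]) for k in(c,s)])
cv2.imwrite('pics/p2.png',np.hstack([f(c,(108,178)),f(s,(195,110))]))
# pack pose from side view: blue top/yellow; yellow band centroid by both views
for n,k,b in(('top',c,(125,160,195,240)),('side',s,(215,250,138,165))):
    h=hsv(k);H,S,V=h[...,0],h[...,1],h[...,2]
    m=(H>20)&(H<35)&(S>100)&(V>110);g=np.zeros_like(m);g[b[2]:b[3],b[0]:b[1]]=1
    for a,ce,bb,mm in blobs(m&g,5): print(n,a,ce,bb,plane(k,ce,28)[0].round(1))
togo([470,320,2],tool(26))
```

```text
[array([[143.06827512, 216.48147489]]), array([[231.87612302, 146.97105688]])]
top 24 [151.83333333 227.41666667] [148 225   8   6] [434.8 291.9  28. ]
side 17 [222.41176471 151.17647059] [220 148   6   7] [430.6 297.1  28. ]
t 2.45 pos [490.6 260.  124. ] F [-0.4  0.1  0.2] w 85.0
shift [ 13.1 -55.6 125. ] turn [-2.96 -0.07  5.29]
```

View pics/p2.png

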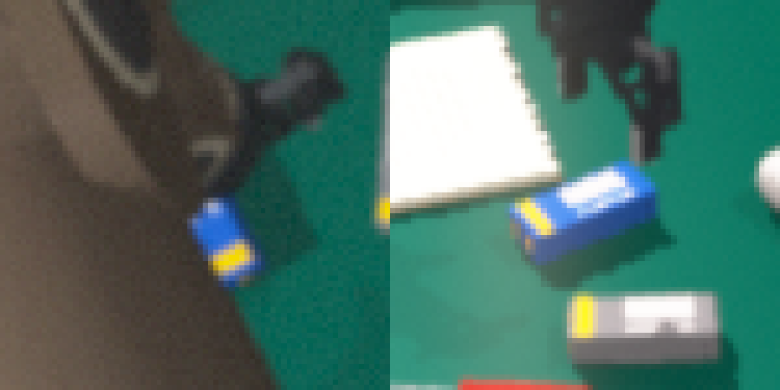

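The side crop shows the pack's top face centred near crop (585,198), which agrees with (470,320). The hand is still short of it, near (655,150).

Call:
{"api": "arm_command", "payload": {
  "targets": [
    [85,[5,-22,8],[-1.5,0,2.6]],
    [85,[5,-22,8],[-1.5,0,2.6]],
    [85,[4,-12,8],[0,0,0]],
    [85,[0,0,0],[0,0,0]],
    [85,[0,0,0],[0,0,0]]
  ]
}}

```text
time: 2.95
tool_pos: [491.5, 285.1, 101.9]
eef_rot: [0.967, 0.253, -0.003, -0.013]
contact_force: [-0.1, 0.5, -0.1]
width: 85.1
finger_force: 0.0
```

```bash
python3 -c "
from h import *
togo([471,320,2],tool(26.3));print(env.get_obs()['joints'].round(2))"
```

```text
t 2.95 pos [491.5 285.1 101.9] F [-0.1  0.5 -0.1] w 85.1
shift [ -0.8 -37.8 101. ] turn [-1.54  0.01  3.02]
[ 0.51  0.24 -0.19  1.14  0.03  3.14]
```

Joint 6 is at its limit, so I use the half-turn grasp, with tool x towards the toe.

Call:
{"api": "arm_command", "payload": {
  "targets": [
    [85,[0,0,0],[0,0,-8.5]],
    [85,[0,0,0],[0,0,-8.5]],
    [85,[0,0,0],[0,0,-8.5]],
    [85,[0,0,0],[0,0,-8.5]],
    [85,[0,0,0],[0,0,-8.5]],
    [85,[0,0,0],[0,0,-8.5]],
    [85,[0,0,0],[0,0,-8.5]],
    [85,[0,0,0],[0,0,-8.5]],
    [85,[0,0,0],[0,0,-8.5]],
    [85,[0,0,0],[0,0,-8.5]],
    [85,[0,0,0],[0,0,-8.5]],
    [85,[0,0,0],[0,0,-8.5]]
  ]
}}

```text
time: 4.15
tool_pos: [491.9, 285.1, 102.6]
eef_rot: [0.409, 0.912, 0.009, -0.01]
contact_force: [-0.3, 0.5, -0.4]
width: 85.0
finger_force: 0.0
```

Call:
{"api": "arm_command", "payload": {
  "targets": [
    [85,[0,0,0],[0,0,-8.5]],
    [85,[0,0,0],[0,0,-8.5]],
    [85,[0,0,0],[0,0,-8.5]],
    [85,[0,0,0],[0,0,-8.5]],
    [85,[0,0,0],[0,0,-8.5]],
    [85,[0,0,0],[0,0,-8.5]],
    [85,[0,0,0],[0,0,-8.5]],
    [85,[0,0,0],[0,0,-8.5]],
    [85,[0,0,0],[0,0,-5]],
    [85,[0,0,0],[0,0,0]]
  ]
}}

```text
time: 5.15
tool_pos: [491.8, 285.2, 102.5]
eef_rot: [-0.211, 0.977, 0.013, -0.003]
contact_force: [0.6, 0.4, 0.6]
width: 84.3
finger_force: 0.0
```

```bash
python3 -c "
from h import *
togo([471,320,2],tool(206.3));print(env.get_obs()['joints'].round(2))"
```

```text
t 5.15 pos [491.8 285.2 102.5] F [0.6 0.4 0.6] w 84.3
shift [  4.6  37.6 101.6] turn [ 1.54 -0.01 -1.96]
[ 0.51  0.24 -0.19  1.14  0.03  0.09]
```

Call:
{"api": "arm_command", "payload": {
  "targets": [
    [85,[2.5,19,8],[1.5,0,-2]],
    [85,[2.5,19,12],[0,0,0]],
    [85,[0,0,20],[0,0,0]],
    [85,[0,0,20],[0,0,0]],
    [85,[0,0,15],[0,0,0]],
    [85,[0,0,10],[0,0,0]],
    [85,[0,0,0],[0,0,0]]
  ]
}}

```text
time: 5.85
tool_pos: [470.0, 317.2, 16.4]
eef_rot: [-0.228, 0.974, -0.0, -0.001]
contact_force: [0.3, -0.1, -0.2]
width: 85.0
finger_force: 0.0
```

```bash
python3 -c "
from h import *
togo([471,320,2],tool(206.3));print(env.get_obs()['joints'].round(2))"
```

```text
t 5.85 pos [470.  317.2  16.4] F [ 0.3 -0.1 -0.2] w 85.0
shift [-2.2  2.  14.4] turn [ 0.03 -0.17  0.  ]
[ 0.59  0.29 -0.32  0.97  0.    0.13]
```

Call:
{"api": "arm_command", "payload": {
  "targets": [
    [85,[-2,2,7],[0,0,0]],
    [85,[0,0,6],[0,0,0]],
    [85,[0,0,0],[0,0,0]],
    [40,[0,0,0],[0,0,0]],
    [40,[0,0,0],[0,0,0]],
    [40,[0,0,0],[0,0,0]],
    [40,[0,0,0],[0,0,0]],
    [40,[0,0,0],[0,0,0]],
    [40,[0,0,0],[0,0,0]],
    [40,[0,0,0],[0,0,0]]
  ],
  "grip_force": 50
}}

```text
time: 6.85
tool_pos: [471.9, 320.9, 5.2]
eef_rot: [-0.228, 0.974, 0.0, 0.0]
contact_force: [0.2, -0.5, 5.8]
width: 45.4
finger_force: 52.8
```

Gripped at 45.4 mm. Lift, and refine the rover pose from the first pictures meanwhile.

Call:
{"api": "arm_command", "payload": {
  "targets": [
    [40,[0,0,-10],[0,0,0]],
    [40,[0,0,-30],[0,0,0]],
    [40,[0,0,-45],[0,0,0]],
    [40,[0,0,-45],[0,0,0]],
    [40,[0,0,-45],[0,0,0]],
    [40,[0,0,-25],[0,0,0]],
    [40,[0,0,0],[0,0,0]]
  ]
}}

```text
time: 7.55
tool_pos: [473.0, 321.4, 208.9]
eef_rot: [-0.228, 0.974, 0.001, 0.003]
contact_force: [0.3, 1.0, -2.9]
width: 45.1
finger_force: 52.1
```

Run:
```python
from h import *
c=eyes.read_camera('top');s=eyes.read_camera('side')
c['frame']=cv2.imread('pics/top0.png')[:,:,::-1].copy();s['frame']=cv2.imread('pics/side0.png')[:,:,::-1].copy()
h=hsv(c);H,S,V=h[...,0],h[...,1],h[...,2]
w=(S<50)&(V>120);g=np.zeros_like(w);g[125:242,268:362]=1
a,ce,bb,mm=max(blobs(w&g),key=lambda b:b[0])
q=plane(c,np.argwhere(mm)[:,::-1],72)[:,:2].astype(np.float32);print('white',a,cv2.minAreaRect(q))
# red lip rect at 110
def blob(k,cond,box):
    g=np.zeros(k['frame'].shape[:2],bool);g[box[1]:box[3],box[0]:box[2]]=1
    return max(blobs(cond&g,4),key=lambda b:b[0])
red=((H<6)|(H>174))&(S>150)&(V>70)
a,ce,bb,mm=blob(c,red,(295,185,330,210))
L=plane(c,np.argwhere(mm)[:,::-1],110)[:,:2].astype(np.float32);print('lip',cv2.minAreaRect(L))
org=(H>=5)&(H<=17)&(S>150)&(V>90)
a,ce,bb,mm=blob(c,org,(308,150,330,175));O=plane(c,np.argwhere(mm)[:,::-1],121)[:,:2];
th=np.radians(-13);u=np.array([np.cos(th),np.sin(th)]);v=np.array([-u[1],u[0]])
for n,P in(('lip110',L),('org121',O)):
    print(n,'x',np.percentile(P@u,[2,50,98]).round(1),'y',np.percentile(P@v,[2,50,98]).round(1))
# lip edge along centre strip
yc=np.median(L@v);m=abs(L@v-yc)<12;print('lip centre strip x',(L@u)[m].min(),(L@u)[m].max())
hs=hsv(s);H,S,V=hs[...,0],hs[...,1],hs[...,2]
red=((H<6)|(H>174))&(S>150)&(V>70)
a,ce,bb,mm=blob(s,red,(240,215,270,255));Ls=plane(s,np.argwhere(mm)[:,::-1],110)[:,:2]
a,ce,bb,mm=blob(s,(H>=5)&(H<=17)&(S>150)&(V>90),(280,222,300,252));Os=plane(s,np.argwhere(mm)[:,::-1],121)[:,:2]
for n,P in(('slip',Ls),('sorg',Os)): print(n,'x',np.percentile(P@u,[2,50,98]).round(1),'y',np.percentile(P@v,[2,50,98]).round(1))
print('u,v',u,v)
```

```text
white 3191 ((561.4414672851562, -215.26803588867188), (196.79832458496094, 303.8096618652344), 76.43609619140625)
lip ((509.8033752441406, -202.88720703125), (65.0966567993164, 27.92250633239746), 76.26498413085938)
lip110 x [529.  540.3 554.2] y [-113.8  -81.9  -51.3]
org121 x [641.7 651.2 663.3] y [-96.2 -83.1 -67.5]
lip centre strip x 528.7633420535769 549.2517813644109
slip x [533.6 546.8 561.9] y [-145.8 -105.3  -60.5]
sorg x [645.6 656.  665.8] y [-139.3 -101.   -79.8]
u,v [ 0.97437006 -0.22495105] [0.22495105 0.97437006]
```

```bash
cat >> h.py <<'E'
BAY=np.array([561.2,-215.1,72.]);YAW=-13.6
def packpose(bx,bz,T,off=(1.5,0,5.2)):
    "TCP world pose for pack origin at bay (bx,0,bz), tilt T; off = pack origin in tool axes"
    R=tool(YAW+180,-T);o=BAY+Ro.from_euler('Z',YAW,degrees=True).apply([bx,0,bz])
    return o-R.apply(off),R
E
python3 -c "
from h import *
print(packpose(31.6,43.5,30)[0]);P=packpose(31.6,43.5,30)[0];P[2]=205;togo(P,tool(YAW+180))"
```

```text
[ 590.64948339 -222.22457985  120.7533321 ]
t 7.65 pos [471.5 320.4 203.9] F [ 1.4 -0.8 -3.2] w 44.9
shift [ 134.6 -539.    -1.3] turn [ 1.e-02 -9.e-02  4.e+01]
```

Call:
{"api": "arm_command", "payload": {
  "targets": [
    [40,[6,-24,0],[0,0,0]],
    [40,[11.5,-46,0],[0,0,0]],
    [40,[11.5,-46,0],[0,0,0]],
    [40,[11.5,-46,0],[0,0,0]],
    [40,[11.5,-46,0],[0,0,0]],
    [40,[11.5,-46,0],[0,0,0]],
    [40,[11.5,-46,0],[0,0,0]],
    [40,[11.5,-46,0],[0,0,0]],
    [40,[11.5,-46,0],[0,0,0]],
    [40,[11.5,-46,0],[0,0,0]],
    [40,[11.5,-46,0],[0,0,0]],
    [40,[11.5,-46,0],[0,0,0]]
  ]
}}

```text
time: 8.85
tool_pos: [587.6, -214.7, 201.1]
eef_rot: [-0.228, 0.974, 0.002, -0.002]
contact_force: [0.7, 0.3, -2.9]
width: 44.8
finger_force: 52.0
```

Call:
{"api": "arm_command", "payload": {
  "targets": [
    [40,[2,-9,0],[0,0,8]],
    [40,[0,0,0],[0,0,8]],
    [40,[0,0,0],[0,0,8]],
    [40,[0,0,0],[0,0,8]],
    [40,[0,0,0],[0,0,8]],
    [40,[0,0,0],[0,0,0]]
  ]
}}

```text
time: 9.45
tool_pos: [589.8, -221.7, 201.2]
eef_rot: [0.119, 0.993, 0.001, -0.003]
contact_force: [0.8, 0.9, -2.8]
width: 44.9
finger_force: 52.4
```

```bash
python3 -c "
from h import *
P,R=packpose(31.6,43.5,30);P[2]=190;togo(P,R);print(env.get_obs()['joints'].round(2))"
```

```text
t 9.45 pos [ 589.8 -221.7  201.2] F [ 0.8  0.9 -2.8] w 44.9
shift [-1.  -0.3 11.2] turn [ 3.000e-02 -3.034e+01 -3.000e-02]
[-0.36  0.33  0.16  1.4  -0.   -0.12]
```

Call:
{"api": "arm_command", "payload": {
  "targets": [
    [40,[0,0,0],[0,-7.5,0]],
    [40,[0,0,0],[0,-7.5,0]],
    [40,[0,0,0],[0,-7.5,0]],
    [40,[0,0,0],[0,-7.8,0]],
    [40,[0,0,0],[0,0,0]],
    [40,[0,0,0],[0,0,0]]
  ]
}}

```text
time: 10.05
tool_pos: [589.0, -221.3, 202.5]
eef_rot: [0.114, 0.959, -0.031, 0.256]
contact_force: [0.8, 0.4, -1.0]
width: 45.4
finger_force: 52.4
```

```bash
cat > look.py <<'E'
from h import *
import sys
s=eyes.read_camera('side');c=eyes.read_camera('top')
A=cv2.resize(s['frame'][165:275,215:325,::-1],(500,500),interpolation=3)
B=cv2.resize(c['frame'][140:215,275:350,::-1],(290,290),interpolation=3)
W=np.zeros((500,790,3),np.uint8);W[:,:500]=A;W[:290,500:]=B
cv2.imwrite(f'pics/{sys.argv[1]}.png',W)
o=env.get_obs();T=Ro.from_quat(o['eef_rot'])
# predicted pack corners in side picture pixels (crop), for comparison
off=np.array([1.5,0,5.2])
for n,p in dict(toe_top_camside=(55,-23,28),toe_bot_camside=(55,-23,0),heel_top_camside=(-55,-23,28),heel_bot_cs=(-55,-23,0)).items():
    X=o['tool_pos']+T.apply(off+np.array([p[0],p[1],-p[2]])); q=proj(s,X)[0];print(n,q.round(1),((q-[215,165])*500/110).round())
h=hsv(s);m=(h[...,0]>20)&(h[...,0]<35)&(h[...,1]>100)&(h[...,2]>110)
for a,ce,bb,mm in blobs(m,5):
    if 215<ce[0]<325 and 165<ce[1]<275: print('yel',a,ce.round(1),bb)
E
python3 look.py p3; python3 -c "
from h import *
P,R=packpose(31.6,43.5,30);togo(P,R)"
```

```text
toe_top_camside [259.8 216.3] [204. 233.]
toe_bot_camside [264.7 222.4] [226. 261.]
heel_top_camside [293.6 205.9] [357. 186.]
heel_bot_cs [298.2 212.3] [378. 215.]
yel 16 [231.8 172. ] [230 169   4   6]
yel 14 [261.9 213.5] [261 211   3   6]
yel 26 [244.5 224. ] [242 222   6   5]
t 10.15 pos [ 593.1 -222.8  206.6] F [ 0.4 -0.4 -1.8] w 45.2
shift [45.5  0.1 72.9] turn [-0.01  0.29  0.09]
```

View pics/p3.png

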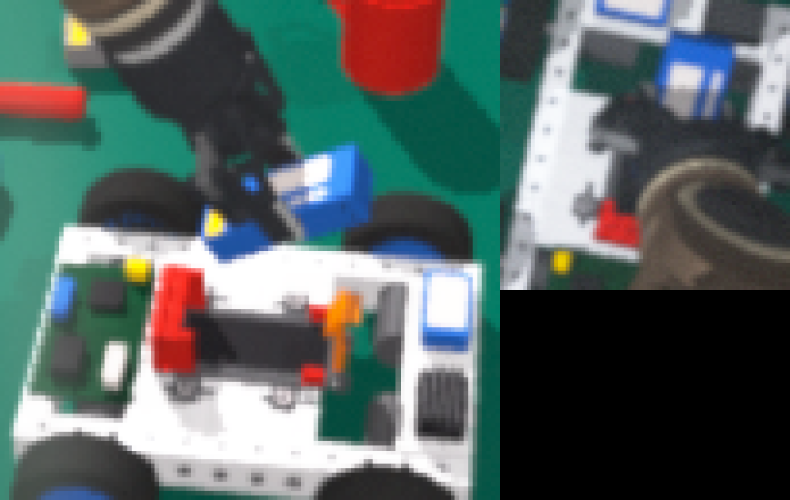

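The side view shows the leaning pack above the bay: toe corner at crop (205,236), heel bottom at (370,215). Both are within about 1–2 px of the prediction. I lower it to the pre-insert pose.

Call:
{"api": "arm_command", "payload": {
  "targets": [
    [40,[7,0,11],[0,0,0]],
    [40,[7,0,11],[0,0,0]],
    [40,[7,0,11],[0,0,0]],
    [40,[7,0,11],[0,0,0]],
    [40,[7,0,11],[0,0,0]],
    [40,[5,0,9],[0,0,0]],
    [40,[3,0,5],[0,0,0]],
    [40,[0,0,0],[0,0,0]],
    [40,[0,0,0],[0,0,0]]
  ]
}}

```text
time: 11.05
tool_pos: [588.9, -221.6, 123.3]
eef_rot: [0.114, 0.959, -0.031, 0.259]
contact_force: [-0.7, -0.5, -2.8]
width: 45.0
finger_force: 52.5
```

```bash
python3 look.py p4; python3 -c "
from h import *
P,R=packpose(31.6,43.5,30);togo(P,R)"
```

```text
toe_top_camside [258.7 234.8] [199. 317.]
toe_bot_camside [263.4 240.4] [220. 343.]
heel_top_camside [290.9 225.6] [345. 275.]
heel_bot_cs [295.3 231.5] [365. 302.]
yel 26 [244.5 224. ] [242 222   6   5]
yel 11 [261.9 232.4] [261 231   3   4]
t 11.15 pos [ 589.2 -221.7  124. ] F [-0.2 -0.2 -2.6] w 45.3
shift [ 0.3 -0.1  3.6] turn [-0.    0.32  0.01]
```

View pics/p4.png

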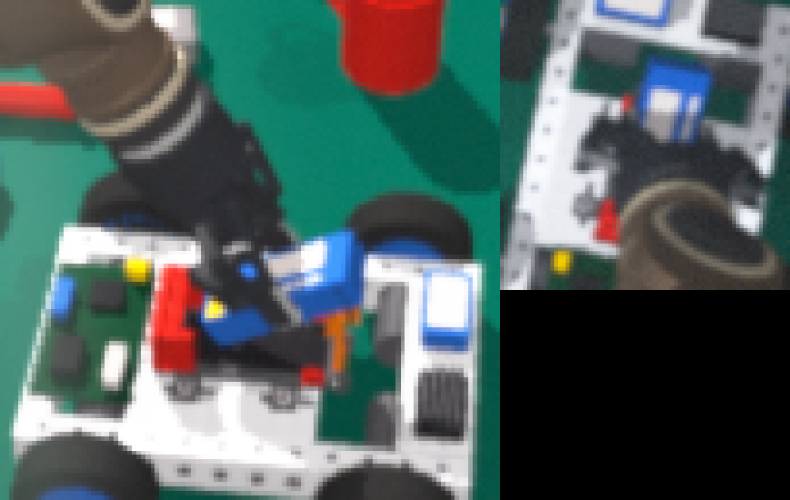

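The toe is at crop (203,315), just in front of the lip's edge, with the heel above the latch. I lower it 3.5 mm and feed it in along the pack's axis.

Call:
{"api": "arm_command", "payload": {
  "targets": [
    [40,[2,0,3.5],[0,0.3,0]],
    [40,[4,0,0],[0,0,0]],
    [40,[4,0,0],[0,0,0]],
    [40,[4,0,0],[0,0,0]],
    [40,[4,0,0],[0,0,0]],
    [40,[0,0,0],[0,0,0]]
  ]
}}

```text
time: 11.75
tool_pos: [574.3, -218.0, 110.4]
eef_rot: [0.114, 0.959, -0.03, 0.256]
contact_force: [-0.2, 0.5, -2.4]
width: 45.1
finger_force: 52.5
```

```bash
python3 -c "
from h import *
P,R=packpose(5.6,28.5,30);togo(P,R)"
```

```text
t 11.75 pos [ 574.3 -218.   110.4] F [-0.2  0.5 -2.4] w 45.1
shift [10.2 -0.3 -0.5] turn [ 0.01 -0.12 -0.01]
```

Call:
{"api": "arm_command", "payload": {
  "targets": [
    [40,[2,0,0],[0,0,0]],
    [40,[2,0,0],[0,0,0]],
    [40,[1.5,0,0],[0,0,0]],
    [40,[0,0,0],[0,0,0]]
  ]
}}

```text
time: 12.15
tool_pos: [570.3, -217.0, 108.1]
eef_rot: [0.114, 0.959, -0.031, 0.256]
contact_force: [-0.9, -0.2, -2.7]
width: 45.1
finger_force: 52.5
```

Call:
{"api": "arm_command", "payload": {
  "targets": [
    [40,[1,0,0],[0,0,0]],
    [40,[1,0,0],[0,0,0]],
    [40,[0,0,0],[0,0,0]]
  ]
}}

```text
time: 12.45
tool_pos: [568.7, -216.7, 107.1]
eef_rot: [0.114, 0.959, -0.031, 0.256]
contact_force: [-0.1, 0.7, -3.0]
width: 44.9
finger_force: 52.5
```

Call:
{"api": "arm_command", "payload": {
  "targets": [
    [40,[1,0,0],[0,0,0]],
    [40,[1,0,0],[0,0,0]],
    [40,[0,0,0],[0,0,0]]
  ]
}}

```text
time: 12.75
tool_pos: [567.5, -216.4, 106.6]
eef_rot: [0.114, 0.959, -0.031, 0.257]
contact_force: [2.0, 0.4, -2.5]
width: 45.2
finger_force: 52.4
```

Call:
{"api": "arm_command", "payload": {
  "targets": [
    [40,[1,0,0],[0,0,0]],
    [40,[0.5,0,0],[0,0,0]],
    [40,[0,0,0],[0,0,0]]
  ]
}}

```text
time: 13.05
tool_pos: [567.3, -216.4, 106.9]
eef_rot: [0.114, 0.959, -0.031, 0.258]
contact_force: [5.6, -0.8, -2.2]
width: 45.2
finger_force: 52.1
```

Contact at the stop: +5.6 N along x, about where the model puts it. I ease off slightly and go down to feel for the floor.

Call:
{"api": "arm_command", "payload": {
  "targets": [
    [40,[-0.5,0,0],[0,0,0]],
    [40,[0.5,0,0.9],[0,0,0]],
    [40,[0,0,0],[0,0,0]]
  ]
}}

```text
time: 13.35
tool_pos: [567.3, -216.4, 105.7]
eef_rot: [0.114, 0.959, -0.031, 0.258]
contact_force: [4.7, -1.3, -1.4]
width: 44.9
finger_force: 52.3
```

Call:
{"api": "arm_command", "payload": {
  "targets": [
    [40,[0.5,0,0.9],[0,0,0]],
    [40,[0.5,0,0.9],[0,0,0]],
    [40,[0,0,0],[0,0,0]]
  ]
}}

```text
time: 13.65
tool_pos: [567.7, -216.6, 104.8]
eef_rot: [0.114, 0.959, -0.031, 0.258]
contact_force: [2.0, -0.6, 7.1]
width: 45.0
finger_force: 53.3
```

Floor felt (+7 N up). Now I reduce the lean about the toe by 5°, keeping the toe down.

Call:
{"api": "arm_command", "payload": {
  "targets": [
    [40,[0,0,0.7],[0,1,0]],
    [40,[0,0,0.9],[0,1,0]],
    [40,[0,0,0.9],[0,1,0]],
    [40,[0,0,0.9],[0,1,0]],
    [40,[0,0,0],[0,0,0]]
  ]
}}

```text
time: 14.15
tool_pos: [569.6, -217.1, 101.4]
eef_rot: [0.115, 0.967, -0.027, 0.224]
contact_force: [4.3, -0.9, 6.1]
width: 45.1
finger_force: 53.0
```

```bash
python3 look.py p5; python3 -c "
from h import *
P,R=packpose(10.4-4.7,22.4,24);togo(P,R)"
```

```text
toe_top_camside [252.1 238. ] [168. 332.]
toe_bot_camside [256.2 243.6] [187. 357.]
heel_top_camside [284.8 230.7] [317. 299.]
heel_bot_cs [288.7 236.6] [335. 326.]
yel 26 [244.5 224. ] [242 222   6   5]
yel 7 [255.9 235.4] [255 234   3   4]
t 14.25 pos [ 569.6 -217.1  101.6] F [ 4.5 -0.6  6.4] w 45.2
shift [ 4. -0.  0.] turn [-0.02  2.16  0.02]
```

View pics/p5.png

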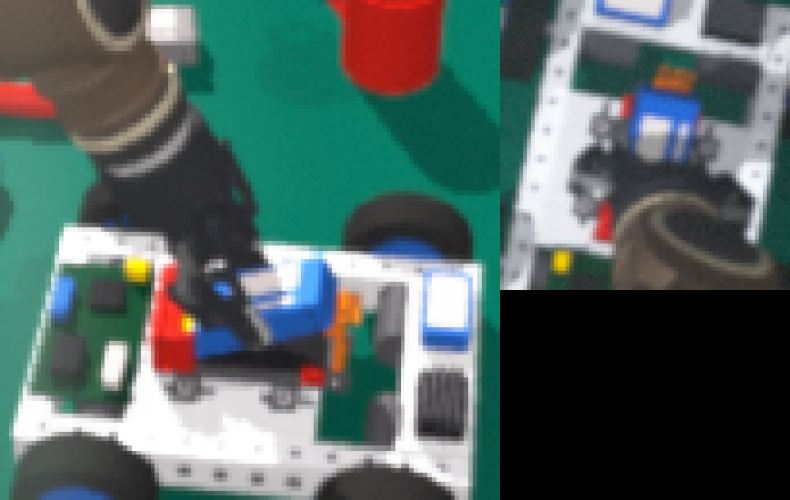

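The toe sits between the cheeks under the lip, with the yellow band just showing at crop (190,325) and the heel above the latch ramp. I release it and withdraw along the tool axis.

Call:
{"api": "arm_command", "payload": {
  "targets": [
    [50,[0,0,0],[0,0,0]],
    [56,[0,0,0],[0,0,0]],
    [62,[0,0,0],[0,0,0]],
    [62,[0,0,0],[0,0,0]],
    [62,[0,0,-5],[0,0,0]],
    [62,[0,0,-15],[0,0,0]],
    [62,[0,0,-25],[0,0,0]],
    [62,[0,0,-25],[0,0,0]],
    [62,[0,0,-20],[0,0,0]],
    [62,[0,0,0],[0,0,0]]
  ]
}}

```text
time: 15.25
tool_pos: [530.4, -207.7, 184.3]
eef_rot: [0.115, 0.967, -0.027, 0.225]
contact_force: [-0.0, -1.5, 0.4]
width: 61.7
finger_force: 0.0
```

```bash
python3 look.py p6; python3 -c "
from h import *
P=BAY+Ro.from_euler('Z',YAW,degrees=True).apply([36,0,90]);togo(P,tool(YAW+180));print(P)"
```

```text
toe_top_camside [237.8 219. ] [103. 246.]
toe_bot_camside [242.2 225.1] [124. 273.]
heel_top_camside [271.3 210.9] [256. 208.]
heel_bot_cs [275.5 217.3] [275. 238.]
yel 26 [244.5 224. ] [242 222   6   5]
yel 14 [256.1 232.1] [255 228   3   9]
t 15.35 pos [ 529.8 -207.3  180.9] F [-0.7  0.1  0.5] w 62.3
shift [-53.2  -0.2  46.9] turn [-1.000e-02  2.599e+01 -0.000e+00]
[ 596.19059602 -223.56511607  162.        ]
```

View pics/p6.png

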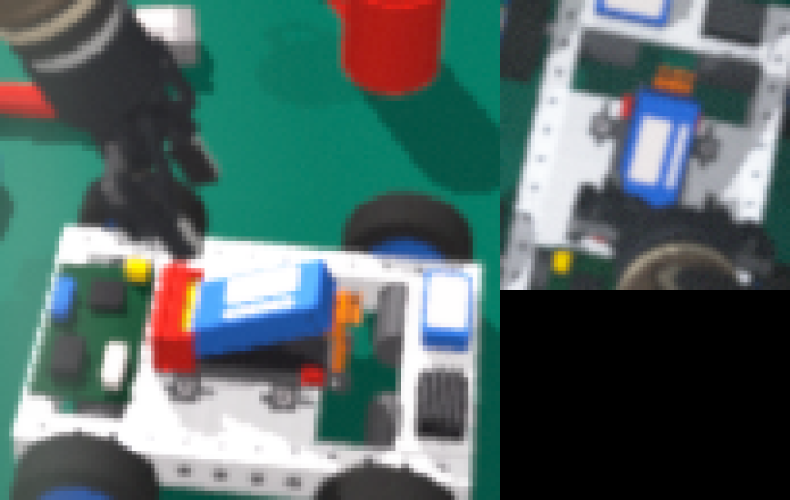

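The pack leans by itself with its toe under the lip and its heel on the latch ramp (heel edge at crop (330,335), latch at (345,310)). Next I close the fingers, stand the tool upright and go above the heel.

Call:
{"api": "arm_command", "payload": {
  "targets": [
    [0,[0,0,-10],[0,6.5,0]],
    [0,[0,0,0],[0,6.5,0]],
    [0,[0,0,0],[0,6.5,0]],
    [0,[0,0,0],[0,6.5,0]],
    [0,[-20,0,0],[0,0,0]],
    [0,[-20,0,0],[0,0,0]],
    [0,[-15,0,0],[0,0,0]],
    [0,[0,0,0],[0,0,0]],
    [0,[0,0,0],[0,0,0]]
  ]
}}

```text
time: 16.25
tool_pos: [578.4, -218.9, 187.7]
eef_rot: [0.118, 0.993, 0.0, -0.002]
contact_force: [0.0, 0.8, 0.3]
width: -0.1
finger_force: 0.0
```

```bash
python3 -c "
from h import *
P=BAY+Ro.from_euler('Z',YAW,degrees=True).apply([31,0,28]);togo(P,tool(YAW+180));print(P)"
```

```text
t 16.25 pos [ 578.4 -218.9  187.7] F [0.  0.8 0.3] w -0.1
shift [-13.7  -0.4  87.7] turn [ 0.02 -0.23  0.01]
[ 591.33079102 -222.38940551  100.        ]
```

Call:
{"api": "arm_command", "payload": {
  "targets": [
    [0,[-13.5,0,0],[0,0,0]],
    [0,[0,0,15],[0,0,0]],
    [0,[0,0,15],[0,0,0]],
    [0,[0,0,8],[0,0,0]],
    [0,[0,0,4],[0,0,0]],
    [0,[0,0,4],[0,0,0]],
    [0,[0,0,0],[0,0,0]]
  ]
}}

```text
time: 16.95
tool_pos: [591.7, -222.2, 143.5]
eef_rot: [0.118, 0.993, 0.0, -0.001]
contact_force: [-0.6, -0.4, -0.3]
width: -0.1
finger_force: 0.0
```

Call:
{"api": "arm_command", "payload": {
  "targets": [
    [0,[0,0,3],[0,0,0]],
    [0,[0,0,3],[0,0,0]],
    [0,[0,0,3],[0,0,0]],
    [0,[0,0,0],[0,0,0]]
  ]
}}

```text
time: 17.35
tool_pos: [592.3, -222.4, 134.9]
eef_rot: [0.118, 0.993, -0.0, 0.0]
contact_force: [0.2, 0.2, 1.4]
width: -0.1
finger_force: 1.0
```

Call:
{"api": "arm_command", "payload": {
  "targets": [
    [0,[0,0,3],[0,0,0]],
    [0,[0,0,3],[0,0,0]],
    [0,[0,0,3],[0,0,0]],
    [0,[0,0,0],[0,0,0]]
  ]
}}

```text
time: 17.75
tool_pos: [591.4, -222.1, 124.8]
eef_rot: [0.118, 0.993, 0.0, -0.001]
contact_force: [-0.6, 0.8, 0.5]
width: 0.1
finger_force: 0.0
```

Less force than expected, so one look.

```bash
python3 look.py p7
```

```text
toe_top_camside [260.6 227.8] [207. 285.]
toe_bot_camside [260.6 233.9] [207. 313.]
heel_top_camside [297.7 231.5] [376. 302.]
heel_bot_cs [297.2 237.7] [374. 330.]
yel 25 [231.9 170.6] [230 167   4   8]
yel 27 [244.6 223.9] [242 222   6   5]
yel 20 [256.6 232.4] [255 228   4   9]
```

View pics/p7.png

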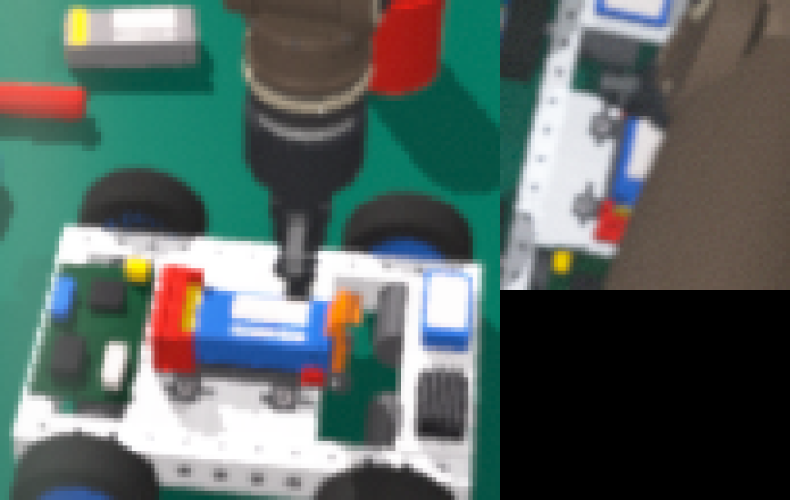

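The pack now looks nearly flat, with the heel top at crop (330,320) and the latch beside it. I keep pressing in small steps.

Call:
{"api": "arm_command", "payload": {
  "targets": [
    [0,[0,0,3],[0,0,0]],
    [0,[0,0,3],[0,0,0]],
    [0,[0,0,3],[0,0,0]],
    [0,[0,0,0],[0,0,0]]
  ]
}}

```text
time: 18.25
tool_pos: [591.6, -222.1, 115.7]
eef_rot: [0.118, 0.993, 0.0, -0.001]
contact_force: [-0.8, -0.3, -0.2]
width: -0.3
finger_force: 0.0
```

Call:
{"api": "arm_command", "payload": {
  "targets": [
    [0,[0,0,3],[0,0,0]],
    [0,[0,0,3],[0,0,0]],
    [0,[0,0,0],[0,0,0]]
  ]
}}

```text
time: 18.55
tool_pos: [591.7, -222.2, 110.0]
eef_rot: [0.118, 0.993, 0.0, -0.001]
contact_force: [0.8, -0.1, -0.4]
width: -0.2
finger_force: 0.0
```

Call:
{"api": "arm_command", "payload": {
  "targets": [
    [0,[0,0,3],[0,0,0]],
    [0,[0,0,3],[0,0,0]],
    [0,[0,0,0],[0,0,0]]
  ]
}}

```text
time: 18.85
tool_pos: [591.7, -222.2, 103.9]
eef_rot: [0.118, 0.993, 0.0, -0.001]
contact_force: [-0.1, -1.2, -0.4]
width: 0.0
finger_force: 0.0
```

Call:
{"api": "arm_command", "payload": {
  "targets": [
    [0,[0,0,1.5],[0,0,0]],
    [0,[0,0,1.5],[0,0,0]],
    [0,[0,0,0],[0,0,0]]
  ]
}}

```text
time: 19.15
tool_pos: [591.8, -222.2, 101.3]
eef_rot: [0.118, 0.993, 0.0, -0.001]
contact_force: [0.0, -0.5, -0.0]
width: 0.3
finger_force: 0.0
```

Call:
{"api": "arm_command", "payload": {
  "targets": [
    [0,[0,0,1],[0,0,0]],
    [0,[0,0,1],[0,0,0]],
    [0,[0,0,0],[0,0,0]]
  ]
}}

```text
time: 19.45
tool_pos: [592.0, -222.3, 100.1]
eef_rot: [0.118, 0.993, 0.0, -0.0]
contact_force: [-0.3, 1.0, 3.8]
width: -0.1
finger_force: 1.8
```

The tip meets the pack at 100 mm, which is the fully home height. I press a little more to be sure.

Call:
{"api": "arm_command", "payload": {
  "targets": [
    [0,[0,0,1],[0,0,0]],
    [0,[0,0,1],[0,0,0]],
    [0,[0,0,0],[0,0,0]]
  ]
}}

```text
time: 19.75
tool_pos: [592.0, -222.3, 100.0]
eef_rot: [0.118, 0.993, -0.0, 0.001]
contact_force: [-4.7, 2.5, 14.7]
width: 0.1
finger_force: 7.0
```

Call:
{"api": "arm_command", "payload": {
  "targets": [
    [0,[0,0,1],[0,0,0]],
    [0,[0,0,1],[0,0,0]],
    [0,[0,0,0],[0,0,0]]
  ]
}}

```text
time: 20.05
tool_pos: [592.1, -222.3, 99.9]
eef_rot: [0.118, 0.993, -0.0, 0.001]
contact_force: [-8.8, 3.2, 23.5]
width: -0.3
finger_force: 12.0
```

It is solid at 99.9 mm under 23 N, so the pack is on the floor. I lift off, clear the view and check the latch.

Call:
{"api": "arm_command", "payload": {
  "targets": [
    [0,[0,0,-4],[0,0,0]],
    [0,[0,0,-10],[0,0,0]],
    [0,[0,0,-30],[0,0,0]],
    [0,[0,0,-40],[0,0,0]],
    [0,[0,0,-40],[0,0,0]],
    [0,[20,40,0],[0,0,0]],
    [0,[20,40,0],[0,0,0]],
    [0,[20,40,0],[0,0,0]],
    [0,[20,40,0],[0,0,0]],
    [0,[20,40,0],[0,0,0]],
    [0,[0,0,0],[0,0,0]]
  ]
}}

```text
time: 21.15
tool_pos: [540.7, -0.2, 220.1]
eef_rot: [0.116, 0.993, 0.001, -0.001]
contact_force: [-0.3, -0.2, 0.0]
width: -0.4
finger_force: 0.0
```

Run:
```python
from h import *
s=eyes.read_camera('side');c=eyes.read_camera('top')
f=lambda k,x,y:cv2.resize(k['frame'][y:y+55,x:x+55,::-1],(395,395),interpolation=3)
cv2.imwrite('pics/p8.png',np.hstack([f(s,245,212),f(c,290,155)]))
# orange far edge now vs at start
for n,b,k in(('side',(280,222,305,255),s),('top',(305,150,335,178),c)):
    for im in(cv2.imread(f'pics/{n}0.png')[:,:,::-1].copy(),k['frame']):
        h=hsv({'frame':im});m=(h[...,0]>=5)&(h[...,0]<=17)&(h[...,1]>150)&(h[...,2]>90)
        g=np.zeros_like(m);g[b[1]:b[3],b[0]:b[2]]=1
        for a,ce,bb,mm in blobs(m&g,8): print(n,a,ce.round(1),bb)
```

```text
side 76 [289.4 236.1] [286 229   8  18]
side 65 [289.8 236.3] [287 229   7  18]
top 71 [318.7 162.4] [313 158  12   9]
top 34 [319.1 162.6] [315 161   9   5]
```

View pics/p8.png

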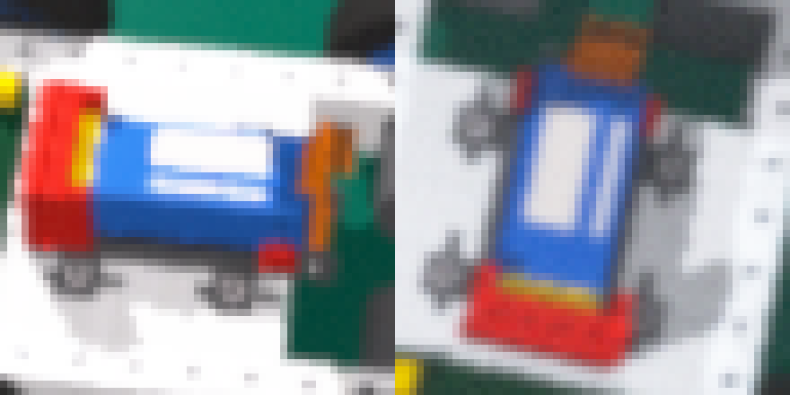

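The pack lies flat between lip and latch. The orange nose is at its closed position over the heel (side centroid (289.8,236.3), against (289.4,236.1) at the start), and the hand is clear. Handing in.

```bash
python3 -c "
from plant import ticket
print(ticket.close_job())"
```

```text
the job is handed in; nothing more can be done
None
```

The blue pack lies flat in the bay with its toe under the red lip and the orange latch closed over its heel; the hand is clear, and the job was handed in at about 21 s with no verdict returned.

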